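Isolate the bread slicer before cleaning

ROBOT

A 7-joint arm with a two-finger parallel gripper is mounted at the origin on the work surface. World frame = base frame: x ahead of the robot, y to its left, z up, the work surface at z = 0. Lengths are in m, angles in rad, forces in N, time in s.
With the tool pointing down it reaches from about 0.4 to 0.875 m from the base axis. Payload 19.3 kg.
Tool frame: the origin (TCP) lies midway between the tips of the shut fingers; the grasp point (between the pads) lies 19 mm behind it (bot.pinch_z is the distance from the TCP to the grasp point, in m); z points along the fingers, y is the direction in which the jaws open and shut (so a half turn about z gives the same grasp; the last joint's range is limited). The gripper opens to 85 mm and grips with 20 to 120 N. Pads are 22 mm wide; open, the fingers measure 114 mm over their backs; the gripper's body (76 mm by 85 mm) begins 54 mm behind the grasp point. The pads swing forward as they close: fully open they stand 13 mm farther back than shut.
Start: joints at [1.274, 0.521, -0.036, 1.599, 0.021, 1.021, -0.113], TCP at [0.141, -0.609, 0.231] pointing down, gripper open.
Joint ranges: [-2.91, 2.91], [-0.3, 2.13], [-1.5, 1.42], [0.17, 2.43], [-1.26, 4.41], [0.16, 1.93], [-2.52, 2.52]. Speed limits (rad/s): [1.89, 1.89, 2.39, 2.39, 3.01, 3.01, 3.01].

INTERFACE

Orientations are given as [roll, pitch, yaw] about the fixed x, y, z axes, in that order (R = Rz(yaw) Ry(pitch) Rx(roll)).
In Python, from workcell import bot gives the robot as it stands. The module is installed in compiled form; this text tells all that it offers.
- The arm moves only by the tool move_arm, never from a script. Its argument "moves" is text: rows parted by semicolons, each of 4 numbers parted by spaces: the shift along the tool's x, y, z in mm, then the turn about the tool's z in rad. In form: dx dy dz yaw; .... A call has exactly 10 rows; each row is the pose to reach, as a shift and turn from the pose commanded when the call began, along the tool's axes at that moment; what a row does not reach only later rows make up. A row lasts 1/12 s, in which the tool goes at most 41.7 mm and 7.16 degrees, less where a joint would pass 70% of its speed; a pose out of reach is approached as far as the arm can. A call with a gripper value outside its range is refused whole. "grip" is the opening, from 0 (shut) to 1 (fully open), set as the call begins (left out, the last holds). The fingers move at their own pace and stop on an object; "grip_force" is the grip in N (left out, the last holds). Time passes only in rows, so rows that repeat a pose let the fingers close, or fill a call up. It gives the time, the measured TCP pose, the force and the opening at its end, in the units of the state.
- bot.observe(): the state, without advancing time (a new reading comes with each control period).
- bot.grab_frame(name): name is "side" or "top" or "wrist"; returns a dict with "frame" (384x512x3 uint8, red, green, blue), "z_map" (384x512 float32, m along the optical axis (not along the pixel's ray), 0 where there is no reading), "K" (3x3 intrinsics, pixels), "eye" and "attitude" of the camera in the world. Camera axes: x right, y up, looking along -z (the intrinsics and any distortion apply to the point x, -y, -z); pixel columns grow to the right and rows downward; lengths in m; the calibration is good to about 2 mm. A picture is of the moment at which its call begins.
- bot.job_done(): hands the job in, once; it reports no verdict.
Trained networks look in a picture, given as the dict that the camera call returned (one of the last four; its "shot" number tells which), for a name from the list of things; names that differ only in an ending like _2 or _b are one class to them, and where a whole thing is asked for, a point or a joint stands for the part that bears it (a point fixed in the world has none). Each returns a list of dicts, best first, with "conf" (0 to 1); they miss things now and then, are a little off and sometimes report something else, mostly with a low value. They report only what shows in the picture. A call takes as long as a camera call.
- bot.search_frame(picture, label): "at" ([column, row] in pixels, amid what is visible of it).
- bot.pinpoint(picture, label): "at" ([column, row] in pixels: a listed point, or the origin of a listed thing).
The state is a dict: "clock": time; "qpos": joint angles; "qd": joint speeds; "joint_efforts": joint torques, N m; "position": TCP position; "tool_rot": TCP orientation; "force": force on the tool from outside, world axes, zero at the start; "moment": the same for the moment, N m; "grip_width": finger opening in m.
Only numpy, scipy, OpenCV 4.12 (cv2) and the standard library are available. Lean on these libraries where they do the work, as an engineer would, in place of code of your own. Each camera call takes 0.05 s, during which the arm holds its last target. There are 200 camera calls.

TASK

The bread slicer is about to be cleaned, so make it safe: on the isolator with the red handle and yellow plate, turn the handle clockwise a full quarter turn to off, and only then swing its steel lockout hasp by the blue post right out from the box, ready for a padlock. Leave the pastry warmer's isolator (black handle, white plate) switched on with its hasp parked, leave the jar, glove box and biscuits where they are, and let go at the end.

Things in the scene. Friction and masses are not known exactly. Their poses are not given: they have to be found in the camera images.
- slicer_isolator: The bread slicer's isolator, the one to work on: fixed grey box 160 (x) x 105 (y) x 55 (z) mm lying face up, yellow plate, red handle. Origin at the centre of its underside, z up. In its frame the handle's upright axis is at x = -30 mm, y = 0; the hasp's upright pivot at x = +55, y = +30 mm.
- slicer_handle (a joint): Turn of the red handle, rad. 0 = on, bar along the box's x axis (white pointer to +x, at the green dot); grows clockwise seen from above; 1.571 = off at its stop, pointer to the box's -y, at the white dot. Starts 0 to 0.25. Bar 64 mm long, 16 wide, centred on the axis, on a 62 mm round foot; bar spans 65 to 105 mm above the box's underside. Friction 0.06 N m; stays where left.
- slicer_hasp (a joint): Swing of the level steel strip (18 mm wide), rad. 0 = parked, strip points from its pivot to the box's -y; grows anticlockwise seen from above; 1.571 = fully out at its stop, pointing to +x past the box's end. Starts 0 to 0.2. Its upright round blue post, 12 mm thick, is 60 mm from the pivot, 64 to 100 mm above the box's underside. Friction 0.05 N m; stays where left.
- warmer_handle (a joint): Handle of the pastry warmer's isolator: the same kind of box with a white plate and a black handle (same joint values). It is on, within 0.15 of 0, and must stay on.
- warmer_hasp (a joint): Hasp of the pastry warmer's isolator, same values; parked, within 0.15 of 0, and must stay parked.
- biscuit_jar: Amber biscuit jar with a green lid, 84 mm in diameter, 130 mm tall, standing loose at the right. Origin at the centre of its underside. Bystander.
- glove_box: White and blue glove box 120 x 100 x 75 mm, loose, at the left. Origin at the centre of its underside. Bystander.
- biscuits: Stack of round biscuits 68 mm in diameter, 40 mm tall, loose, beyond the isolators, near the middle. Origin at the centre of its underside. Bystander.

How it is judged:
By the outcome, as a careful person would: the job done as asked, in the order asked, and still so for the second after the job is handed in, with the robot touching nothing.
It also fails if it takes over 43 s, if anything falls off the work surface, if the arm or the gripper's body presses on something with over 40 N, if the wrist force passes 120 N, or if a joint passes its speed limit or range.

## Working session

There is one attempt and no reset: what is moved stays moved. The work goes in short steps, Python scripts to look and compute and a tool call to move; the robot and the scene stay as the last step left them, time stands still between calls to the robot, and variables do not carry over. Pictures are saved under pics/ and viewed, about 8 in all and at most 12, crops included, and the job is handed in when it is done.

Besides the shell and the picture viewer there is one more tool, called after "Call:" in YAML: its name, and indented under it one key for each argument. move_arm: Moves the arm, as the interface text tells. Its arguments: {"type":"object","properties":{"moves":{"type":"string"},"grip":{"type":"number"},"grip_force":{"type":"number"}},"required":["moves"]}

```bash
mkdir -p pics; cat > h.py <<'E'
import numpy as np, cv2
from workcell import bot
from scipy.spatial.transform import Rotation as R
def pose(f):
    a=np.array(f["attitude"],float)
    Rm=a if a.shape==(3,3) else R.from_euler('xyz',a).as_matrix() if a.size==3 else None
    return Rm,np.array(f["eye"],float)
def cloud(f):
    K=f["K"];z=f["z_map"];v,u=np.mgrid[:384,:512]
    p=np.stack([(u-K[0,2])/K[0,0]*z,-(v-K[1,2])/K[1,1]*z,-z],-1)
    Rm,e=pose(f);return p@Rm.T+e
def save(f,n): cv2.imwrite("pics/"+n,f["frame"][:,:,::-1])
E
python3 - <<'E'
from h import *
s=bot.observe();print(s)
for n in("top","side"):
    f=bot.grab_frame(n);save(f,n+"1.png");print(n,f["attitude"],f["eye"],{k:v for k,v in f.items() if k not in("frame","z_map","attitude","eye")})
    P=cloud(f)
    for l in("slicer_isolator","slicer_handle","slicer_hasp","warmer_handle","biscuit_jar","glove_box","biscuits"):
        for d in bot.search_frame(f,l)[:2]:
            c,r=map(int,d["at"]);print(l,d["conf"],d["at"],P[r,c].round(3))
    np.save(n+".npy",P);np.save(n+"f.npy",f["frame"])
E
```

```text
{'clock': 0.0, 'qpos': array([ 1.27378955,  0.52203472, -0.03630647,  1.59997933,  0.02118025,
        1.02111761, -0.11282819]), 'qd': array([ 0.00029264,  0.00080907, -0.00120001, -0.0004591 ,  0.00145674,
       -0.00117996, -0.00067052]), 'joint_efforts': array([-1.15555460e-03, -9.27130795e+01,  1.97922617e+00, -3.69938922e+01,
        1.77865068e-02,  8.28199438e-03, -6.01557895e-05]), 'position': array([ 0.14042479, -0.6086788 ,  0.23072333]), 'tool_rot': array([-3.14044043e+00,  7.62498918e-05,  2.26739656e-01]), 'force': array([-0.06613399, -0.10831495,  0.15468972]), 'moment': array([ 0.00518314, -0.02592613,  0.01819075]), 'grip_width': 0.08522417754362048}
top [ 0.14178758 -0.01294365 -1.54504238] [0.43156795 0.02292324 1.15280698] {'K': array([[374.99167557,   0.        , 248.24005834],
       [  0.        , 374.99167557, 187.57869446],
       [  0.        ,   0.        ,   1.        ]]), 'shot': 1}
slicer_isolator 0.66 [203.3, 209.3] [0.517 0.138 0.105]
slicer_isolator 0.58 [403.3, 210.4] [ 0.528 -0.414  0.129]
slicer_handle 0.82 [202.0, 218.4] [0.492 0.139 0.108]
slice
[... 352 characters left out ...]
97 -0.011  0.042]
side [ 0.798936   -0.01407073 -0.38342814] [ 0.29383849 -0.63049627  0.73455026] {'K': array([[347.89435581,   0.        , 253.59397371],
       [  0.        , 347.89435581, 187.87047095],
       [  0.        ,   0.        ,   1.        ]]), 'shot': 2}
slicer_isolator 0.77 [221.4, 171.3] [0.5   0.11  0.059]
slicer_handle 0.64 [213.3, 157.2] [0.488 0.142 0.091]
slicer_hasp 0.41 [241.3, 155.2] [0.578 0.151 0.066]
slicer_hasp 0.18 [323.9, 338.5] [ 0.507 -0.446  0.13 ]
warmer_handle 0.59 [253.8, 228.1] [ 0.498 -0.144  0.087]
biscuit_jar 0.85 [325.5, 335.8] [ 0.513 -0.443  0.13 ]
glove_box 0.9 [208.4, 115.8] [0.545 0.39  0.073]
biscuits 0.71 [296.2, 192.6] [ 0.677 -0.029  0.038]
```

```bash
python3 - <<'E'
from h import *
P=np.load("top.npy");F=np.load("topf.npy")
cv2.imwrite("pics/crop.png",cv2.resize(F[130:280,130:350],None,fx=3.6,fy=3.6,interpolation=cv2.INTER_CUBIC)[:,:,::-1])
hsv=cv2.cvtColor(F,cv2.COLOR_RGB2HSV).astype(int);H,S,V=hsv[...,0],hsv[...,1],hsv[...,2]
x,y,z=np.moveaxis(P,-1,0)
reg=(x>.35)&(x<.68)&(abs(y-.13)<.14)
def rep(n,m):
    q=P[m];
    if len(q)<4: print(n,len(q));return
    rr=cv2.minAreaRect(q[:,:2].astype(np.float32)*1000);print(n,len(q),q.mean(0).round(4),np.median(q[:,2]).round(3),rr)
rep("red",reg&((H<8)|(H>172))&(S>120)&(z>.09))
rep("yellow",reg&(abs(H-27)<8)&(S>120)&(z<.075)&(z>.04))
rep("blue",reg&(abs(H-110)<15)&(S>120)&(z>.05)); rep("bluetop",reg&(abs(H-110)<15)&(S>120)&(z>.092))
rep("body",reg&(z>.035)&(z<.062))
rep("wbody",(x>.35)&(x<.68)&(abs(y+.14)<.14)&(z>.035)&(z<.062))
rep("wblue",(x>.35)&(x<.68)&(abs(y+.14)<.14)&(abs(H-110)<15)&(S>120)&(z>.05))
E
```

```text
red 93 [0.4841 0.1477 0.1034] 0.104 ((487.6952209472656, 147.65554809570312), (16.04949378967285, 53.12947463989258), 76.4160385131836)
yellow 627 [0.4858 0.1487 0.0564] 0.056 ((486.45025634765625, 148.51458740234375), (95.08647155761719, 92.78654479980469), 89.83141326904297)
blue 1
bluetop 1
body 1572 [0.522  0.1404 0.0545] 0.055 ((572.9248046875, 120.60533142089844), (158.24525451660156, 304.2972106933594), 63.86265182495117)
wbody 1609 [ 0.5389 -0.1284  0.0542] 0.055 ((577.1964111328125, -117.75392150878906), (277.8023376464844, 149.80282592773438), 23.323671340942383)
wblue 6 [ 0.5947 -0.1626  0.1012] 0.101 ((595.052734375, -162.89178466796875), (3.955901861190796, 7.002721786499023), 45.7854118347168)
```

View pics/crop.png

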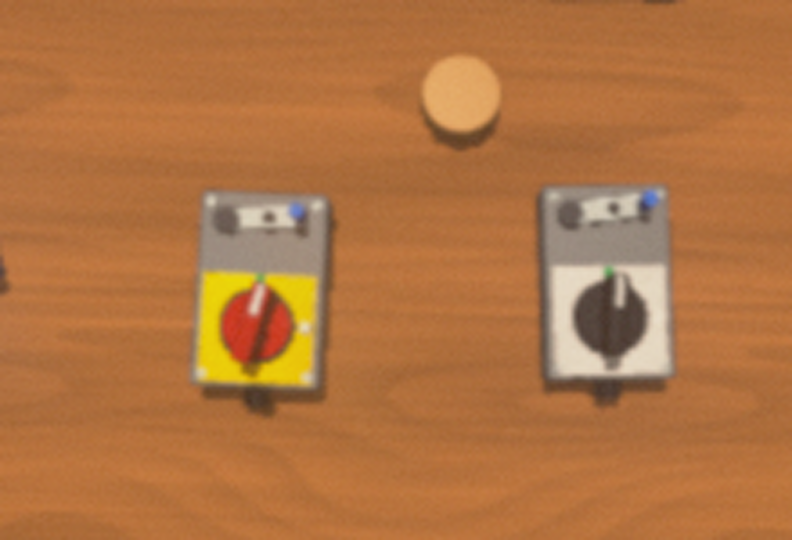

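View pics/side1.png

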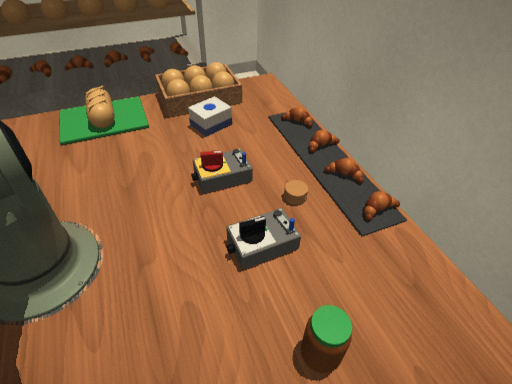

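```bash
cat >> h.py <<'E'
def pix(f,uv,z):
    K=f["K"];Rm,e=pose(f);uv=np.atleast_2d(uv).astype(float)
    d=np.c_[(uv[:,0]-K[0,2])/K[0,0],-(uv[:,1]-K[1,2])/K[1,1],-np.ones(len(uv))]@Rm.T
    return (e+d*((z-e[2])/d[:,2])[:,None])
def go(x,y,z,yaw):
    s=bot.observe();r=R.from_euler('xyz',s["tool_rot"])
    d=r.inv().apply(np.array([x,y,z])-s["position"])*1000
    t=-(yaw-s["tool_rot"][2]); print("t=%.2f"%s["clock"],"d",d.round(1),"turn",round((t+np.pi)%(2*np.pi)-np.pi,3),"yaw",s["tool_rot"].round(3),"F",s["force"].round(1))
E
python3 - <<'E'
from h import *
f=bot.grab_frame("top")
c=lambda l:np.array(l)/3.6+130-.36
q=pix(f,c([(204,192),(328,200),(318,388),(192,380)]),.055)
print(q.round(4)); ax=(q[0]+q[1]-q[2]-q[3]);y=np.arctan2(ax[1],ax[0]);C=q.mean(0)[:2];print("yaw",y,C)
ay=(q[0]+q[3]-q[1]-q[2]);print("yaw2",np.arctan2(-ay[0],ay[1]))
M=np.array([[np.cos(y),-np.sin(y)],[np.sin(y),np.cos(y)]])
H=C+M@[-.03,0];Pv=C+M@[.055,.03];print("handle",H,"pivot",Pv)
b=pix(f,c([(297,211)]),.1)[0];print("post",b, (b[:2]-Pv)@M)
p=pix(f,c([(262,287),(254,312)]),.105);d=p[0]-p[1];print("ptr",p,"bar ang",np.arctan2(d[1],d[0]))
go(.44,-.25,.235,2.89)
E
```

```text
[[0.5973 0.1961 0.055 ]
 [0.5935 0.0942 0.055 ]
 [0.4403 0.0967 0.055 ]
 [0.444  0.1983 0.055 ]]
yaw -0.01515501402138119 [0.51876242 0.14633706]
yaw2 -0.03723407478578237
handle [0.48876586 0.14679169] pivot [0.57421074 0.17550012]
post [0.57742041 0.11532412 0.1       ] [ 0.00412124 -0.06012045]
ptr [[0.51643014 0.13967405 0.105     ]
 [0.49688566 0.14502357 0.105     ]] bar ang -0.26716661476462994
t=0.85 d [ 372.5 -282.5   -3.7] turn -2.663 yaw [-3.142  0.     0.227] F [-0.  -0.3 -0. ]
```

Call:
move_arm:
  moves: "32 -24 0 -0.12; 64 -48 0 -0.24; 96 -72 0 -0.36; 128 -97 0 -0.48; 160 -121 0 -0.60; 192 -145 0 -0.72; 224 -170 0 -0.84; 256 -194 0 -0.96; 288 -218 0 -1.08; 320 -242 0 -1.20"
  grip: 0.6

```text
clock: 1.68
position: [0.3988, -0.2997, 0.2316]
tool_rot: [3.141, 0.001, 1.432]
force: [1.4, -1.3, 0.4]
grip_width: 0.0512
```

```bash
python3 - <<'E'
from h import *
go(.488,.147,.215,2.90);print(bot.observe()["qpos"].round(2))
E
```

```text
t=1.68 d [454.8  26.7  16.4] turn -1.468 yaw [3.141e+00 1.000e-03 1.432e+00] F [ 1.4 -1.3  0.4]
[ 0.87  0.35 -0.43  1.91  0.18  0.92  0.21]
```

Call:
move_arm:
  moves: "40 2 0 -0.12; 80 5 0 -0.24; 120 7 0 -0.36; 160 9 0 -0.48; 200 12 0 -0.60; 240 14 0 -0.72; 280 16 0 -0.84; 320 19 0 -0.96; 360 21 0 -1.08; 400 24 0 -1.20"

```text
clock: 2.52
position: [0.4791, 0.093, 0.2316]
tool_rot: [3.141, 0.001, 2.632]
force: [1.2, -0.7, -0.1]
grip_width: 0.0512
```

```bash
python3 - <<'E'
from h import *
go(.488,.147,.215,2.90);print(bot.observe()["qpos"].round(2))
E
```

```text
t=2.52 d [18.6 51.5 16.6] turn -0.268 yaw [3.141e+00 1.000e-03 2.632e+00] F [ 1.2 -0.7 -0.1]
[ 0.33  0.4  -0.83  1.92  0.36  0.97  0.4 ]
```

Call:
move_arm:
  moves: "9 25 5 -0.1; 18 50 10 -0.2; 19 52 16 -0.27; 19 52 16 -0.27; 19 52 16 -0.27; 19 52 16 -0.27; 19 52 16 -0.27; 19 52 16 -0.27; 19 52 16 -0.27; 19 52 16 -0.27"

```text
clock: 3.35
position: [0.4883, 0.1454, 0.2155]
tool_rot: [-3.142, 0.0, 2.896]
force: [-0.2, 0.1, -0.0]
grip_width: 0.0512
```

```bash
python3 - <<'E'
from h import *
go(.488,.147,.073,2.90);print(bot.observe()["qpos"].round(2))
f=bot.grab_frame("wrist");save(f,"w1.png");P=cloud(f)
hsv=cv2.cvtColor(f["frame"],cv2.COLOR_RGB2HSV).astype(int);H,S,V=np.moveaxis(hsv,-1,0)
m=((H<8)|(H>172))&(S>120)&(P[...,2]>.098)&(P[...,2]<.112)
q=P[m];print("bar",len(q),cv2.minAreaRect(q[:,:2].astype(np.float32)*1000))
m=(abs(H-110)<15)&(S>110)&(P[...,2]>.093)&(P[...,2]<.107)
q=P[m];print("post",len(q),q.mean(0).round(4) if len(q) else 0)
E
```

```text
t=3.35 d [  0.7   1.5 142.5] turn -0.004 yaw [-3.142  0.     2.896] F [-0.2  0.1 -0. ]
[ 0.25  0.48 -0.87  1.89  0.44  0.98  0.5 ]
bar 1132 ((485.8456726074219, 149.37156677246094), (15.972078323364258, 63.07514190673828), 74.8330307006836)
post 151 [0.5754 0.0927 0.0985]
```

View pics/w1.png

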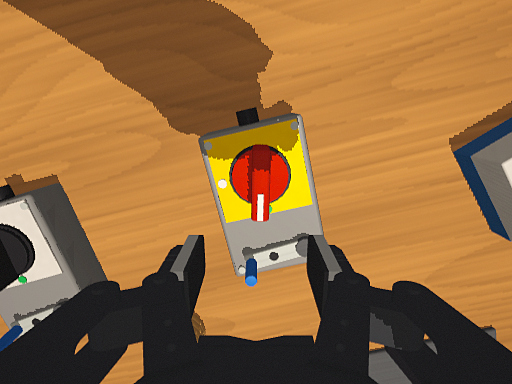

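Call:
move_arm:
  moves: "2 2 30 0.02; 2 2 65 0.02; 2 2 95 0.02; 2 2 115 0.02; 2 2 130 0.02; 2 2 142 0.02; 2 2 142 0.02; 2 2 142 0.02; 2 2 142 0.02; 2 2 142 0.02"

```text
clock: 4.23
position: [0.4873, 0.1483, 0.0743]
tool_rot: [3.141, 0.001, 2.876]
force: [0.7, -0.0, 0.9]
grip_width: 0.0512
```

Call:
move_arm:
  moves: "0 0 0 0; 0 0 0 0; 0 0 0 0; 0 0 0 0; 0 0 0 0; 0 0 0 0; 0 0 0 0; 0 0 0 0; 0 0 0 0; 0 0 0 0"
  grip: 0
  grip_force: 25

```text
clock: 5.07
position: [0.4874, 0.1497, 0.074]
tool_rot: [3.139, 0.001, 2.877]
force: [1.2, 7.5, 5.1]
grip_width: 0.0158
```

Call:
move_arm:
  moves: "0 0 0 0.11; 0 0 0 0.22; 0 0 0 0.33; 0 0 0 0.44; 0 0 0 0.55; 0 0 0 0.66; 0 0 0 0.77; 0 0 0 0.88; 0 0 0 0.99; 0 0 0 1.10"

```text
clock: 5.9
position: [0.4868, 0.1492, 0.074]
tool_rot: [3.14, -0.001, 1.772]
force: [-3.3, 4.3, 10.1]
grip_width: 0.0156
```

Call:
move_arm:
  moves: "0 0 0 0.08; 0 0 0 0.15; 0 0 0 0.20; 0 0 0 0.24; 0 0 0 0.27; 0 0 0 0.29; 0 0 0 0.30; 0 0 0 0.30; 0 0 0 0.30; 0 0 0 0.30"

```text
clock: 6.73
position: [0.4867, 0.1491, 0.074]
tool_rot: [3.141, -0.001, 1.48]
force: [-4.0, 2.1, 13.3]
grip_width: 0.0156
```

```bash
python3 - <<'E'
from h import *
s=bot.observe();print(s["tool_rot"],s["force"],s["moment"],s["position"],s["qpos"].round(2))
E
```

```text
[ 3.14065775e+00 -6.84774701e-04  1.47981873e+00] [-4.01498503  2.05808605 13.25424784] [0.44239323 0.8822686  1.67945027] [0.48673903 0.14914705 0.07402534] [-0.15  0.6  -0.36  2.01  0.36  0.59 -0.84]
```

Call:
move_arm:
  moves: "0 0 0 -0.06; 0 0 0 -0.06; 0 0 0 -0.06; 0 0 0 -0.06; 0 0 0 -0.06; 0 0 -30 -0.06; 0 0 -60 -0.06; 0 0 -95 -0.06; 0 0 -130 -0.06; 0 0 -140 -0.06"
  grip: 0.5

```text
clock: 7.57
position: [0.488, 0.1489, 0.2179]
tool_rot: [3.137, -0.002, 1.536]
force: [1.0, -0.4, 0.2]
grip_width: 0.0425
```

```bash
python3 - <<'E'
from h import *
f=bot.grab_frame("wrist");save(f,"w2.png");P=cloud(f)
hsv=cv2.cvtColor(f["frame"],cv2.COLOR_RGB2HSV).astype(int);H,S,V=np.moveaxis(hsv,-1,0)
m=((H<8)|(H>172))&(S>120)&(P[...,2]>.098)&(P[...,2]<.112)
q=P[m];print("bar",len(q),cv2.minAreaRect(q[:,:2].astype(np.float32)*1000))
m=(abs(H-110)<15)&(S>110)&(P[...,2]>.06)&(P[...,2]<.107)&(P[...,1]>.05)&(P[...,1]<.21)
q=P[m];print("post",len(q),q.mean(0).round(4) if len(q) else 0, q.min(0) if len(q) else 0,q.max(0) if len(q) else 0)
m=(abs(H-27)<8)&(S>120)&(abs(P[...,2]-.056)<.008)&(P[...,1]>.05)&(P[...,1]<.24)
q=P[m];print("plate",len(q),cv2.minAreaRect(q[:,:2].astype(np.float32)*1000))
s=bot.observe();print(s["position"],s["tool_rot"])
E
```

```text
bar 1123 ((485.9693908691406, 149.47056579589844), (63.615638732910156, 15.724815368652344), 88.26667022705078)
post 376 [0.5524 0.1281 0.0832] [0.45668347 0.11280569 0.06000351] [0.58033609 0.17859063 0.10133586]
plate 4520 ((484.00030517578125, 149.10134887695312), (92.6590576171875, 88.97915649414062), 88.93212890625)
[0.48826904 0.14882066 0.21758108] [ 3.13602121e+00 -1.82209971e-03  1.53564166e+00]
```

View pics/w2.png

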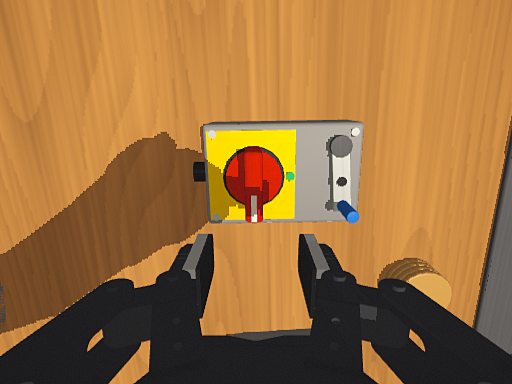

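```bash
python3 - <<'E'
from h import *
go(.5762,.1168,.073,1.646)
E
```

```text
t=7.62 d [-29.2  88.2 145. ] turn -0.11 yaw [ 3.136e+00 -2.000e-03  1.536e+00] F [ 0.8 -0.6  2.1]
```

Call:
move_arm:
  moves: "-10 30 0 -0.05; -20 60 0 -0.11; -29 88 20 -0.11; -29 88 45 -0.11; -29 88 75 -0.11; -29 88 100 -0.11; -29 88 120 -0.11; -29 88 135 -0.11; -29 88 144 -0.11; -29 88 144 -0.11"
  grip: 0.42

```text
clock: 8.45
position: [0.5725, 0.116, 0.0671]
tool_rot: [-3.138, 0.0, 1.647]
force: [-0.5, -0.8, 0.2]
grip_width: 0.0359
```

```bash
python3 - <<'E'
from h import *
go(.5762,.1168,.073,1.646)
f=bot.grab_frame("side");save(f,"s2.png")
cv2.imwrite("pics/s2.png",cv2.resize(f["frame"][90:220,150:330],None,fx=4,fy=4)[:,:,::-1])
E
```

```text
t=8.45 d [ 0.5  3.8 -5.9] turn 0.001 yaw [-3.138  0.     1.647] F [-0.5 -0.8  0.2]
```

View pics/s2.png

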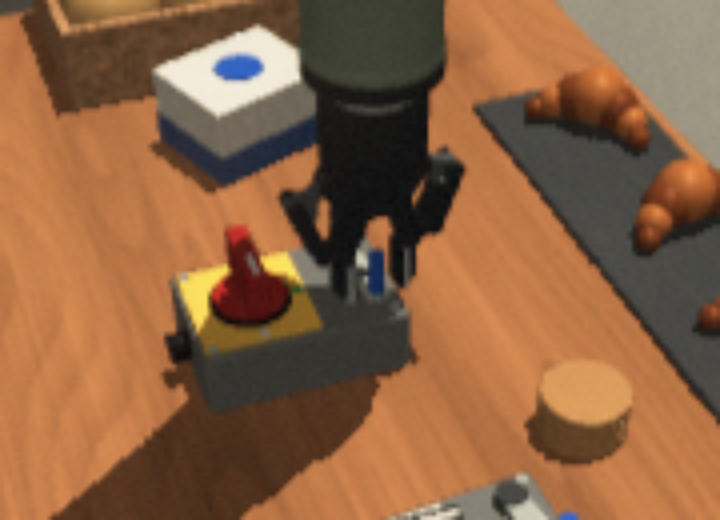

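Call:
move_arm:
  moves: "0 4 -5 0; 0 4 -5 0; 0 4 -5 0; 0 4 -5 0; 0 4 -5 0; 0 4 -5 0; 0 4 -5 0; 0 4 -5 0; 0 4 -5 0; 0 4 -5 0"
  grip: 0
  grip_force: 20

```text
clock: 9.33
position: [0.579, 0.1167, 0.0759]
tool_rot: [3.138, -0.0, 1.646]
force: [0.8, -1.1, 9.1]
grip_width: 0.011
```

```bash
python3 - <<'E'
from h import *
s=bot.observe();print(s["position"],s["tool_rot"],s["force"],s["grip_width"])
piv=np.array([.5717,.1774]);p=s["position"][:2]-piv;print(np.hypot(*p),"world ang",np.arctan2(p[1],p[0]))
a0=np.arctan2(p[1],p[0]);r=R.from_euler('xyz',s["tool_rot"])
for d in np.arange(.11,1.7,.11):
    t=piv+.0602*np.array([np.cos(a0+d),np.sin(a0+d)])
    print(round(-d,2),(r.inv().apply([*(t-s["position"][:2]),0])*1000).round(0)[:2])
E
```

```text
[0.57896564 0.11669066 0.07594583] [ 3.13835020e+00 -3.75804857e-04  1.64628710e+00] [ 0.75027287 -1.10143078  9.13391832] 0.011035141140014136
0.061142565505978075 world ang -1.451683674566267
-0.11 [2. 7.]
-0.22 [ 3. 13.]
-0.33 [ 5. 19.]
-0.44 [ 8. 25.]
-0.55 [11. 31.]
-0.66 [15. 36.]
-0.77 [20. 41.]
-0.88 [25. 45.]
-0.99 [30. 49.]
-1.1 [36. 52.]
-1.21 [42. 55.]
-1.32 [49. 56.]
-1.43 [55. 57.]
-1.54 [62. 58.]
-1.65 [68. 57.]
```

Call:
move_arm:
  moves: "2 7 0 -0.11; 3 13 0 -0.22; 5 19 0 -0.33; 8 25 0 -0.44; 11 31 0 -0.55; 15 36 0 -0.66; 20 41 0 -0.77; 25 45 0 -0.88; 30 49 0 -0.99; 36 52 0 -1.10"

```text
clock: 10.17
position: [0.6298, 0.1554, 0.0762]
tool_rot: [3.14, 0.005, 2.75]
force: [10.1, -3.6, 4.7]
grip_width: 0.0108
```

```bash
python3 - <<'E'
from h import *
s=bot.observe();print(s["position"],s["tool_rot"],s["force"],s["moment"],s["grip_width"])
piv=np.array([.5717,.1774]);p=s["position"][:2]-piv;a0=np.arctan2(p[1],p[0]);print(np.hypot(*p),"world ang",a0)
r=R.from_euler('xyz',s["tool_rot"])
for d in np.arange(.08,.5,.08):
    t=piv+.0602*np.array([np.cos(a0+d),np.sin(a0+d)])
    print(round(-d,2),(r.inv().apply([*(t-s["position"][:2]),0])*1000).round(0)[:2])
E
```

```text
[0.62975946 0.15536122 0.07624338] [3.13976505 0.00521332 2.7499415 ] [10.10322116 -3.60077251  4.73834011] [-0.84278513 -2.12427001 -0.09988239] 0.010756914618158484
0.062101603529128226 world ang -0.36278855918917036
-0.08 [2. 5.]
-0.16 [ 3. 10.]
-0.24 [ 4. 14.]
-0.32 [ 6. 19.]
-0.4 [ 7. 23.]
-0.48 [10. 28.]
```

Call:
move_arm:
  moves: "1 5 0 -0.08; 2 10 0 -0.16; 3 14 0 -0.24; 5 18 0 -0.30; 6 20 0 -0.34; 7 22 0 -0.37; 7 23 0 -0.38; 7 24 0 -0.38; 7 24 0 -0.38; 7 24 0 -0.38"

```text
clock: 11.0
position: [0.6329, 0.1777, 0.0762]
tool_rot: [-3.138, 0.006, 3.123]
force: [11.0, -14.8, 9.0]
grip_width: 0.0111
```

```bash
python3 - <<'E'
from h import *
s=bot.observe();print(s["position"],s["tool_rot"],s["force"],s["moment"],s["grip_width"])
piv=np.array([.5717,.1774]);p=s["position"][:2]-piv;a0=np.arctan2(p[1],p[0]);print(np.hypot(*p),"world ang",a0)
E
```

```text
[0.63289525 0.17772372 0.07620631] [-3.13809724  0.00583855  3.12322845] [ 11.02456069 -14.77760504   8.98429226] [-3.11921978 -2.39496482  0.03516216] 0.011088614723597068
0.06119610976830539 world ang 0.00528986300650708
```

Call:
move_arm:
  moves: "0 -1 0 0; 0 -1 0 0; 0 -1 0 0; 0 -1 0 0; 0 -1 0 0; 0 -1 -20 0; 0 -1 -50 0; 0 -1 -85 0; 0 -1 -120 0; 0 -1 -150 0"
  grip: 0.45

```text
clock: 11.83
position: [0.6294, 0.1806, 0.2267]
tool_rot: [3.141, 0.001, 3.127]
force: [-0.8, -0.8, 0.3]
grip_width: 0.0385
```

Call:
move_arm:
  moves: "40 0 -10 0; 80 0 -20 0; 115 0 -20 0; 150 0 -20 0; 180 0 -20 0; 190 0 -20 0; 190 0 -20 0; 190 0 -20 0; 190 0 -20 0; 190 0 -20 0"

```text
clock: 12.67
position: [0.4404, 0.1831, 0.2441]
tool_rot: [3.141, -0.0, 3.126]
force: [-0.9, -0.8, 0.1]
grip_width: 0.0387
```

```bash
python3 - <<'E'
from h import *
f=bot.grab_frame("wrist");s=bot.grab_frame("side")
cv2.imwrite("pics/end.png",np.hstack([cv2.resize(f["frame"],(400,300)),cv2.resize(s["frame"][90:285,150:410],(400,300))])[:,:,::-1])
t=bot.grab_frame("top");P=cloud(t)
for d in ("biscuits","glove_box","biscuit_jar","warmer_handle"):
    for e in bot.search_frame(t,d)[:1]: print(d,e["conf"],e["at"])
P=cloud(f)
hsv=cv2.cvtColor(f["frame"],cv2.COLOR_RGB2HSV).astype(int);H,S,V=np.moveaxis(hsv,-1,0)
m=(abs(H-110)<15)&(S>110)&(P[...,2]>.09)&(P[...,2]<.107)&(P[...,1]>.1)&(P[...,1]<.24)
q=P[m];print("post",len(q),np.median(q,0).round(4) if len(q) else 0)
m=((H<8)|(H>172))&(S>120)&(P[...,2]>.098)&(P[...,2]<.112)
q=P[m];print("bar",len(q),cv2.minAreaRect(q[:,:2].astype(np.float32)*1000) if len(q) else 0)
o=bot.observe();print(o["position"],o["force"],o["clock"])
E
```

```text
biscuits 0.85 [257.1, 153.7]
glove_box 0.71 [102.2, 187.5]
biscuit_jar 0.6 [401.7, 208.0]
warmer_handle 0.87 [304.3, 217.3]
post 46 [0.6263 0.1767 0.0938]
bar 810 ((485.5518798828125, 149.431396484375), (61.703392028808594, 15.260351181030273), 88.76030731201172)
[0.43963518 0.18307683 0.24422984] [0.43439496 0.58535488 0.06681453] 13.0167
```

View pics/end.png

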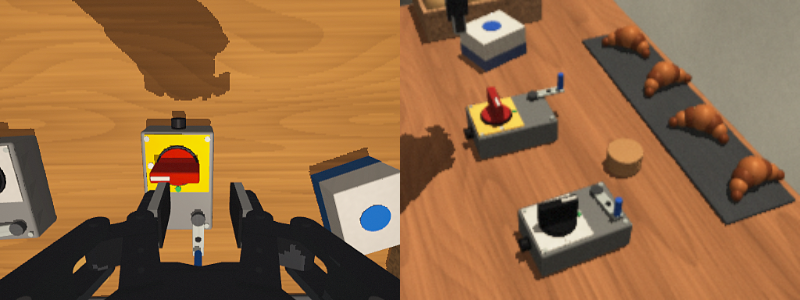

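```bash
python3 -c "
from h import *
print(bot.job_done())"
```

```text
the job is handed in; nothing more can be done
None
```

The bread slicer's isolator is switched off and its lockout hasp is swung right out. I handed the job in at about 13 s with the gripper let go and the arm well clear.

- **Handle:** I gripped the red handle and turned it clockwise to its stop. The wrist camera put it at about 1.58 rad against the box, where full off is 1.571. I checked this before touching the hasp. A last look afterwards showed it within about 0.01 rad of that.
- **Hasp:** I then gripped the blue post and swung it out until the stop pushed back with about 15 N. In the last picture the strip points straight out past the box's end, within about 0.01 rad of fully out.
- **Everything else:** In the last pictures the warmer's isolator was still on with its hasp parked. The jar, glove box and biscuits were within about 2 pixels of where they started.

One earlier reading of the post's position was about 20 mm off, probably because the colour filter also caught the warmer's blue post. I discarded it and used the top camera and box geometry instead; no other check disagreed.

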